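# Seat the punch plate and lock it in the assembly fixture

### The job

Push the round three-pin punch plate along the fixture's channel with a fingertip until it is fully home against the end stop, without lifting it. Then push the red lock lever, without gripping it, past its first detent to the second stop, so that its bolt closes behind the plate; leave the plate home, the lever at the second stop and the other things on the bench where they are.

Things in the scene. Friction and masses are not known exactly. Their poses are not given: they have to be found in the camera images.
- fixture: Fixed steel fixture. Origin on the bench (z 0) under the channel's middle, z up, x away from the robot (turned 0.3 rad at most). Base slab x -110 to 110, y -165 to 75 mm, top at z 16 mm. A channel 84 mm wide, open above and at its -x end, runs along x at y = 0 between rails 14 mm wide, tops at z 30 mm; the end stop closes its +x end. The lock lever stands on the -y side.
- stop_face (a point): Middle of the end stop's face that the plate is pushed against: x 85, y 0, z 25 mm in the fixture's frame. The stop's top is at z 46 mm.
- bolt_gap (a point): Middle of the gap in the -y rail (x -5, y -49, z 30 mm in the fixture's frame) through which the lever's bolt slides along y. The bolt runs between two blue guide strips (x -30 to -14 and 4 to 20, y -162 to -58 mm, tops at z 32 mm) with white, yellow and green marks at the lever's three resting places.
- punch_plate: Loose round steel plate, 80 mm diameter, 18 mm thick, about 0.7 kg, three upright pins (12 mm diameter, 20 mm high, 21 mm off centre) on top. It lies in the channel on the slab, 2 mm clearance each side. Origin: centre of its underside. Fully home that is at x = 45 mm in the fixture's frame; it starts 80 to 100 mm short of it. Bolt and plate block one another until it is home.
- lever (a joint): Travel of the lock lever (m) along the fixture's +y: 0 open (white mark), 0.028 first detent (yellow), 0.056 second stop (green, bolt across behind the plate). A sprung detent holds it at each: a push of about 6 to 14 N frees it, under 5 N slides it on, and over the last 5 mm or so it snaps into the next place. Pushed too little it stays between them.
- lever_push (a point): Centre of the -y face of the upright red lever grip; push here towards the fixture's +y. It moves with the lever: x -5, y -133 + travel, z 60 mm in the fixture's frame. The grip is 28 mm wide (x) and 14 mm thick (y); this face reaches from z 38 to 82 mm, the +y half only to z 74 mm. Pressing on the -y half and the +y half at once counts as gripping.
- bushing: Bystander: loose flanged brass bushing standing on the fixture's base slab beyond the lever, 34 mm diameter flange, 24 mm body, 42 mm high. Origin at the centre of its underside.
- cover_plate: Bystander: loose round aluminium plate with dark holes, 84 mm diameter, 16 mm thick, flat on the bench on the fixture's +y side. Origin at the centre of its underside.
- caliper: Bystander: loose caliper lying flat on the bench on the fixture's -y side, 150 mm beam, white display box 12 mm high. Origin at the beam's middle, underside.
There are look-alikes about, which are no part of the job. There is more than one size of the punch_plate; the job needs the smallest.

How it is judged:
On the way, in this order (a step that is already met when the one before it is completed fails the run):
1. the punch plate is home against the end stop while the lever is still open (x of punch_plate in the frame of fixture above 0.041 m and value of joint lever below 0.012 m), for 0.2 s.
2. the lever has gone past the first detent to the second stop (value of joint lever above 0.053 m), for 0.2 s.
At the end, for the whole second after the job is handed in: the punch plate lies flat and at rest in the channel within 4 mm of the end stop, and the lever is within 3 mm of its second stop (x of punch_plate in the frame of fixture above 0.041 m and value of joint lever above 0.053 m and z of punch_plate in the frame of fixture below 0.019 m and angle between punch_plate's own z axis and vertical below 0.05 rad and linear speed of punch_plate below 0.01 m/s); the robot touches nothing.
It fails at once if the punch plate is lifted more than 5 mm or tipped (z of punch_plate in the frame of fixture above 0.021 m or angle between punch_plate's own z axis and vertical above 0.2 rad).
It fails at once if the lever is gripped (both halves of its grip pressed at once) (contact force between the fingers and lever_c2 above 2 N and contact force between the fingers and lever_c3 above 2 N).
It fails at once if a bystander is moved more than 15 mm (distance of any of bushing, cover_plate, caliper from where it was at the start of the episode above 0.015 m).
It also fails if it takes over 43 s, if anything falls off the work surface, if the arm or the gripper's body presses on something with over 40 N, if the wrist force passes 120 N, or if a joint passes its speed limit or range.

### The arm

A 6-joint arm with a two-finger parallel gripper is mounted at the origin on the work surface. World frame = base frame: x ahead of the robot, y to its left, z up, the work surface at z = 0. Lengths are in m, angles in rad, forces in N, time in s.
With the tool pointing down it reaches from about 0.35 to 0.775 m from the base axis. Payload 5.5 kg.
Tool frame: the origin (TCP) lies at the very end of the fingers, on their centre line; the grasp point (between the pads) lies 19 mm behind it (hold_point_z is the distance from the TCP to the grasp point, in m); z points along the fingers, y is the line along which they close (so a half turn about z gives the same grasp; the last joint's range is limited). The gripper opens to 85 mm and grips with 20 to 120 N. Pads are 22 mm wide; open, the fingers measure 114 mm over their backs; the gripper's body (76 mm by 85 mm) begins 54 mm behind the grasp point. The pads swing forward as they close: fully open they stand 13 mm farther back than shut.
Start: joints at [-1.397, 0.313, 0.046, 1.304, 0, 1.431], TCP at [0.177, -0.547, 0.207] pointing down, gripper open.
Joint ranges: [-2.76, 2.76], [-0.86, 1.69], [-1.03, 1.26], [-2.2, 2.34], [-1.47, 1.5], [-3.14, 3.14]. Speed limits (rad/s): [2.57, 2.57, 3.14, 3.14, 3.14, 3.14].

### API

Orientations are given as a unit quaternion [w, x, y, z].
In Python, from plant import sense, snapshot, calibration, close_job, hold_point_z gives the robot as it stands.
- The arm moves only by the tool play_rows, never from a script. Its argument "commands" is a list of rows, each a list of 3 entries, a list of its own where there are three numbers: the turn, a rotation vector about the world's x, y, z in rad, then the shift along the world's x, y, z in m, then the closure, from 0 (fully open) to 1 (shut). A call has 1 to 20 rows; each row shifts and turns the commanded pose from where the row before left it; what a row does not reach is not made up. A row lasts 1/8 s, in which the tool goes at most 62.5 mm and 10.7 degrees, less where a joint would pass 70% of its speed; a pose out of reach is approached as far as the arm can. A call is refused whole if a number of a shift passes 0.0625 or a number of a turn 0.188, either way. A call with a gripper value outside its range is refused whole. The fingers move at their own pace and stop on an object; the grip force is fixed at half the most. Time passes only in rows, so rows that do not move let the fingers close. It gives the time, the measured TCP pose, the force, the opening and the grip force at its end, in the units of the state.
- sense(): the state, without advancing time (a new reading comes with each control period).
- snapshot(name): name is "side" or "top" or "wrist"; returns the picture (480x640x3 uint8, red, green, blue); there is no depth.
- calibration(name): a dict with "camera_matrix" (3x3 intrinsics, pixels), "origin" and "attitude" of the camera in the world. Camera axes: x right, y down, z forward; pixel columns grow to the right and rows downward; lengths in m; the calibration is good to about 2 mm. The wrist camera is an equidistant fisheye: a pixel r from the principal point sees the ray r / f radians off the axis. A picture is of the moment at which its call begins: read the wrist's pose just before it. calibration takes no time and is no camera call; for the wrist camera it gives the pose at the moment of the call.
- close_job(): hands the job in; it is judged then, once.
The state is a dict: "time": time; "joint_pos": joint angles; "dq": joint speeds; "effort": joint torques, N m; "ee_pos": TCP position; "orientation": TCP orientation; "force": force on the tool from outside, world axes, zero at the start; "ft_torque": the same for the moment, N m; "width": opening from 0.0 (shut) to 1.0 (fully open); "grasp_force": force on a finger pad.
Only numpy, scipy, OpenCV 4.12 (cv2) and the standard library are available. Lean on these libraries where they do the work, as an engineer would, in place of code of your own. Each camera call takes 0.05 s, during which the arm holds its last target. There are 200 camera calls.

## Working session

There is one attempt and no reset: what is moved stays moved. The work goes in short steps, Python scripts to look and compute and a tool call to move; the robot and the scene stay as the last step left them, time stands still between calls to the robot, and variables do not carry over. Pictures are saved under pics/ and viewed, at most 10 in all, crops included, and the job is handed in when it is done.

Besides the shell and the picture viewer there is one more tool, called after "Request:" in YAML: its name, and indented under it one key for each argument. play_rows: Moves the arm, as the interface text tells. Its arguments: {"type":"object","properties":{"commands":{"type":"array"}},"required":["commands"]}

```bash
mkdir -p pics
cat > h.py <<'E'
import numpy as np, cv2
from scipy.spatial.transform import Rotation as R
from plant import *
def cam(n):
    c=calibration(n); a=np.array(c["attitude"],float)
    Rm=a if a.shape==(3,3) else R.from_quat([a[1],a[2],a[3],a[0]]).as_matrix()
    return np.array(c["camera_matrix"]),np.array(c["origin"]),Rm
def ray(n,u,v,z):
    K,o,Rm=cam(n); d=Rm@np.linalg.solve(K,[u,v,1.]); return o+d*(z-o[2])/d[2]
def proj(n,p):
    K,o,Rm=cam(n); q=K@(Rm.T@(np.array(p)-o)); return q[:2]/q[2]
def snap(n,f):
    im=snapshot(n)[:,:,::-1].copy(); cv2.imwrite(f"pics/{f}.png",im); return im
E
python3 - <<'E'
from h import *
s=sense(); print(s["time"],s["ee_pos"],s["orientation"],s["width"],hold_point_z)
for n in("top","side"): snap(n,n+"0"); print(calibration(n))
E
```

```text
0.0 [ 0.17737599 -0.5463694   0.20608044] [-9.33405826e-04  9.87719075e-01  1.56237501e-01 -2.79667079e-05] 1.003612808347843 0.0187
{'camera_matrix': array([[601.7869966 ,   0.        , 317.78321951],
       [  0.        , 601.7869966 , 241.71306195],
       [  0.        ,   0.        ,   1.        ]]), 'origin': array([0.38429386, 0.01047085, 1.03529001]), 'attitude': array([ 0.07656695, -0.70072467,  0.70665085, -0.061376  ])}
{'camera_matrix': array([[584.77725335,   0.        , 327.29188694],
       [  0.        , 584.77725335, 241.57579841],
       [  0.        ,   0.        ,   1.        ]]), 'origin': array([0.22099163, 0.52852264, 0.76728732]), 'attitude': array([ 0.11025608, -0.27415843,  0.89223626, -0.3414604 ])}
```

View pics/top0.png

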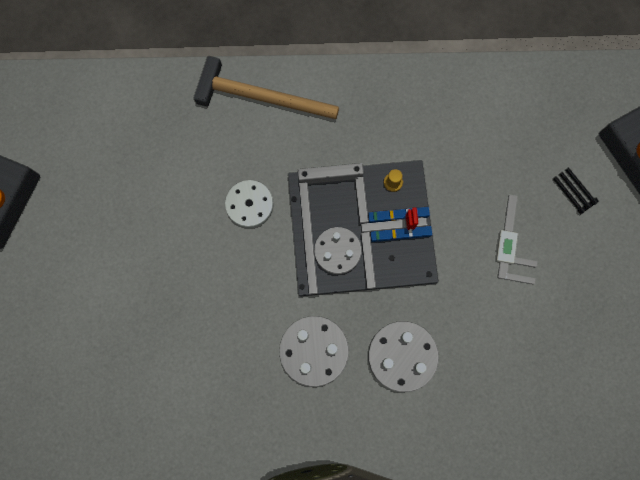

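View pics/side0.png

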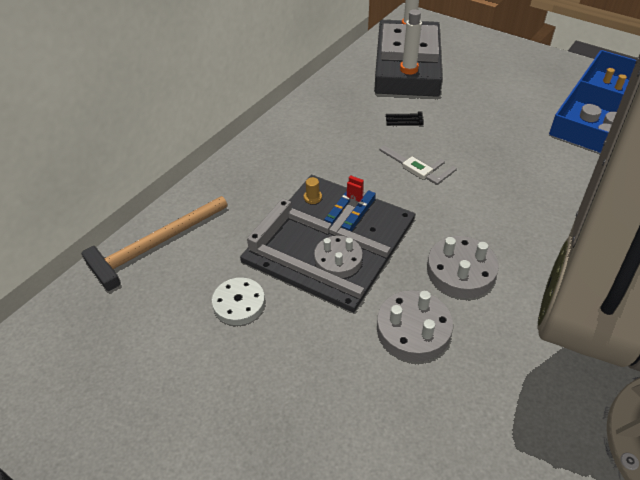

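The top view shows the fixture at about (290–437, 160–296), the plate in its channel at about (338, 250) and the red lever at about (411, 219). The bushing is at (394, 180). Next I'll enlarge this area.

Run:
```python
from h import *
im=cv2.imread("pics/top0.png")[155:300,283:443]
cv2.imwrite("pics/c0.png",cv2.resize(im,None,fx=4,fy=4,interpolation=cv2.INTER_CUBIC))
```

```text
(no output)
```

View pics/c0.png

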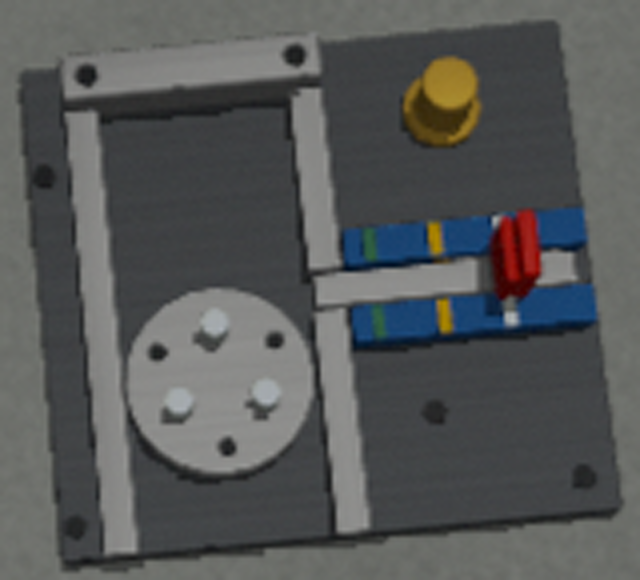

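The crop shows the slab corners at (22,72), (557,22), (620,510) and (65,562), and the rail ends at (105–137,552) and (338–370,532). The plate disc is centred at about (220,382), with pins at (215,322), (179,402) and (266,392). I'll fit the fixture pose to these points.

Run:
```python
from h import *
from scipy.optimize import least_squares
P=[((22,72),(110,75,16)),((557,22),(110,-165,16)),((620,508),(-110,-165,16)),((65,560),(-110,75,16)),
((105,552),(-110,56,30)),((137,552),(-110,42,30)),((338,532),(-110,-42,30)),((370,530),(-110,-56,30)),((64,60),None)]
P=[p for p in P if p[1]]
f=lambda p:np.array([283+p[0]/4-.375,155+p[1]/4-.375])
K,o,Rm=cam("top")
def pr(p): q=K@(Rm.T@(p-o)); return q[:2]/q[2]
def w(t,l): return R.from_euler('z',t[2]).apply(np.array(l)/1000)+[t[0],t[1],0]
r=least_squares(lambda t:np.concatenate([pr(w(t,l))-f(p) for p,l in P]),[.4,0,0],loss='soft_l1')
t=r.x; print(t, r.fun.reshape(-1,2).round(2).tolist())
def loc(px,z): 
    q=ray("top",*f(px),z); return R.from_euler('z',-t[2]).apply(q-[t[0],t[1],0])*1000
print("disc",loc((220,382),.034)); 
pins=[loc(p,.054) for p in((215,322),(179,402),(266,392))]
print(pins,np.mean(pins,axis=0))
print("lever top -y half",loc((529,250),.082),"bush",loc((450,82),.058))
print("stop top corners", [loc(p,.046) for p in((64,60),(317,35))])
print("lever_push",w(t,(-5,-133,60)),"stop",w(t,(85,0,25)))
s=sense(); print(R.from_quat(np.array(s["orientation"])[[1,2,3,0]]).as_matrix().round(3))
```

```text
[0.60988897 0.00078278 0.08444633] [[-0.7, -1.0], [0.66, -1.2], [1.06, 0.43], [-1.0, 0.55], [-0.17, 0.6], [0.15, -0.17], [-0.16, 0.18], [0.16, -0.1]]
disc [-42.23579922   0.78540578  34.        ]
[array([-20.39843039,   0.95237796,  54.        ]), array([-52.63301858,  19.03480335,  54.        ]), array([-51.85125957, -17.18482738,  54.        ])] [-41.62756951   0.93411798  54.        ]
lever top -y half [  -8.63122769 -127.86007534   82.        ] bush [  72.31412529 -107.59321939   58.        ]
stop top corners [array([101.8651237 ,  54.16514519,  46.        ]), array([102.40358616, -55.00777133,  46.        ])]
lever_push [ 0.6161248 -0.132165   0.06     ] stop [0.69458607 0.00795219 0.025     ]
[[ 0.951  0.309 -0.   ]
 [ 0.309 -0.951  0.002]
 [ 0.    -0.002 -1.   ]]
```

Request:
play_rows:
  commands:
    - [[0,0,-0.0164],[0.0232,0.0384,0],1]
    - [[0,0,-0.0164],[0.0232,0.0384,0],1]
    - [[0,0,-0.0164],[0.0232,0.0384,0],1]
    - [[0,0,-0.0164],[0.0232,0.0384,0],1]
    - [[0,0,-0.0164],[0.0232,0.0384,0],1]
    - [[0,0,-0.0164],[0.0232,0.0384,0],1]
    - [[0,0,-0.0164],[0.0232,0.0384,0],1]
    - [[0,0,-0.0164],[0.0232,0.0384,0],1]
    - [[0,0,-0.0164],[0.0232,0.0384,0],1]
    - [[0,0,-0.0164],[0.0232,0.0384,0],1]
    - [[0,0,-0.0164],[0.0232,0.0384,0],1]
    - [[0,0,-0.0164],[0.0232,0.0384,0],1]
    - [[0,0,-0.0164],[0.0232,0.0384,0],1]
    - [[0,0,-0.0164],[0.0232,0.0384,0],1]
    - [[0,0,0],[0,0,-0.04],1]
    - [[0,0,0],[0,0,-0.04],1]
    - [[0,0,0],[0,0,-0.02],1]
    - [[0,0,0],[0,0,0],1]

```text
time: 2.35
ee_pos: [0.5004, -0.009, 0.1051]
orientation: [-0.0, 0.999, 0.042, -0.002]
force: [0.1, 0.8, 0.2]
width: -0.004
grasp_force: 0.0
```

Run:
```python
from h import *
s=sense(); print(s["time"],s["ee_pos"],s["orientation"],s["width"],s["force"])
a=snap("top","t1")[150:310,240:440];b=snap("side","s1")[150:350,220:460]
cv2.imwrite("pics/c1.png",np.hstack([cv2.resize(a,(400,320)),cv2.resize(b,(384,320))]))
```

```text
2.35 [ 0.50036318 -0.00895319  0.10512869] [-4.63892544e-04  9.99108499e-01  4.21525581e-02 -2.27036821e-03] -0.003770436421800726 [0.1152578  0.81909342 0.19677569]
```

View pics/c1.png

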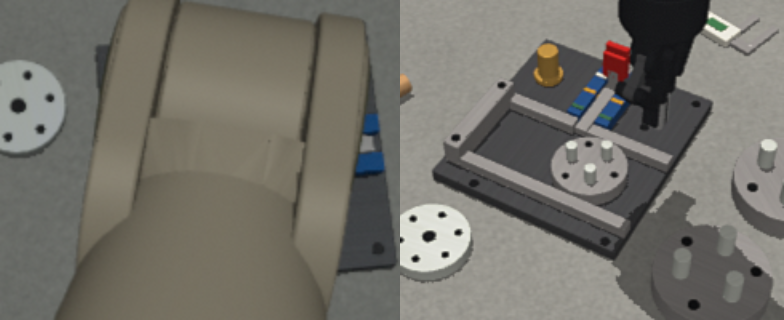

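The arm occludes the top view (left). The side view (right) shows the shut fingertips above the slab just behind the plate, so I'll lower and push along the fixture's x.

Request:
play_rows:
  commands:
    - [[0,0,0],[0,0,-0.04],1]
    - [[0,0,0],[0,0,-0.03],1]
    - [[0,0,0],[0,0,-0.013],1]
    - [[0,0,0],[0,0,0],1]
    - [[0,0,0],[0.006,0.0005,0],1]
    - [[0,0,0],[0.006,0.0005,0],1]
    - [[0,0,0],[0.006,0.0005,0],1]
    - [[0,0,0],[0.006,0.0005,0],1]
    - [[0,0,0],[0.006,0.0005,0],1]
    - [[0,0,0],[0.006,0.0005,0],1]

```text
time: 3.7
ee_pos: [0.5386, -0.0063, 0.024]
orientation: [0.0, 0.999, 0.042, -0.0]
force: [0.2, 0.3, 0.6]
width: -0.001
grasp_force: 0.0
```

Run:
```python
from h import *
s=sense(); print(s["time"],s["ee_pos"],s["force"])
b=snap("side","s2")[160:320,230:430]
cv2.imwrite("pics/c2.png",cv2.resize(b,(600,480)))
```

```text
3.7 [ 0.53864226 -0.00631002  0.02395275] [0.23185501 0.28882204 0.56634229]
```

View pics/c2.png

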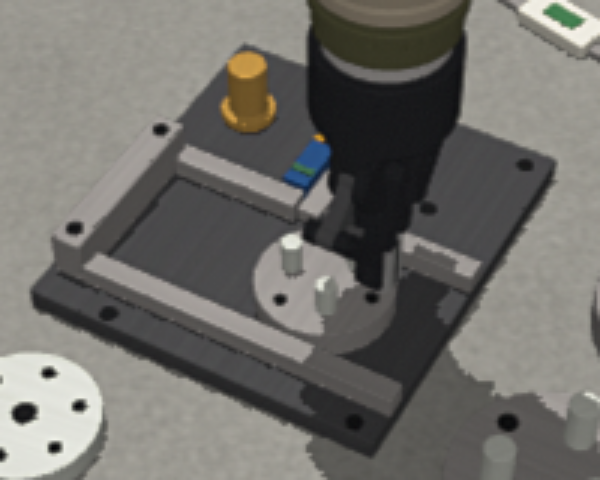

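The side crop shows two pin tops at about (291,240) and (326,283), with the fingertip at about (372,283) by the plate's rear. I'll work out how far the plate has moved.

Run:
```python
from h import *
t=[.6099,.0008,.0844]
L=lambda q:(R.from_euler('z',-t[2]).apply(np.array(q)-[t[0],t[1],0])*1000).round(1)
for p in((291,240),(326,283)): print(L(ray("side",230+p[0]/3-.33,160+p[1]/3-.33,.054)))
print(L(sense()["ee_pos"]))
im=cv2.imread("pics/side0.png")[215:285,300:380]; cv2.imwrite("pics/x.png",im)
W=lambda l:R.from_euler('z',t[2]).apply(np.array(l)/1000)+[t[0],t[1],0]
for l in((-20,1,54),(-52.6,19,54)): print(proj("side",W(l)))
for l in((85,0,46),(-71,11,24)): print((proj("side",W(l))-[230,160])*3)
```

```text
[-16.9  -1.1  54. ]
[-48.8  17.   54. ]
[-70.6  -1.2  24.1]
[327.66930648 241.14499936]
[339.80371149 255.71715091]
[134.19487854 185.527548  ]
[365.55994043 325.56097459]
```

Request:
play_rows:
  commands:
    - [[0,0,0],[0.006,0.0005,0],1]
    - [[0,0,0],[0.006,0.0005,0],1]
    - [[0,0,0],[0.006,0.0005,0],1]

```text
time: 4.12
ee_pos: [0.5567, -0.0049, 0.024]
orientation: [0.0, 0.999, 0.042, 0.0]
force: [1.2, 0.5, 0.3]
width: -0.002
grasp_force: 0.0
```

Run:
```python
from h import *
t=[.6099,.0008,.0844]
L=lambda q:(R.from_euler('z',-t[2]).apply(np.array(q)-[t[0],t[1],0])*1000).round(1)
a=cv2.imread("pics/side0.png"); c=cv2.imread("pics/s2.png"); b=snap("side","s3")
T=c[228:262,320:345]   # two pins in s2
for n,i in(("0",a),("3",b)):
    m=cv2.matchTemplate(i[190:300,260:400],T,cv2.TM_CCOEFF_NORMED); _,s,_,l=cv2.minMaxLoc(m)
    print(n,s,l[0]+260-320,l[1]+190-228)
print(L(sense()["ee_pos"]),sense()["force"])
cv2.imwrite("pics/c3.png",cv2.resize(b[180:300,260:400],(700,600),interpolation=cv2.INTER_CUBIC))
```

```text
0 0.7356213331222534 -57 38
3 0.7632008194923401 0 0
[-52.5  -1.3  24.1] [ 0.96460789  0.14649287 -0.07169329]
```

View pics/c3.png

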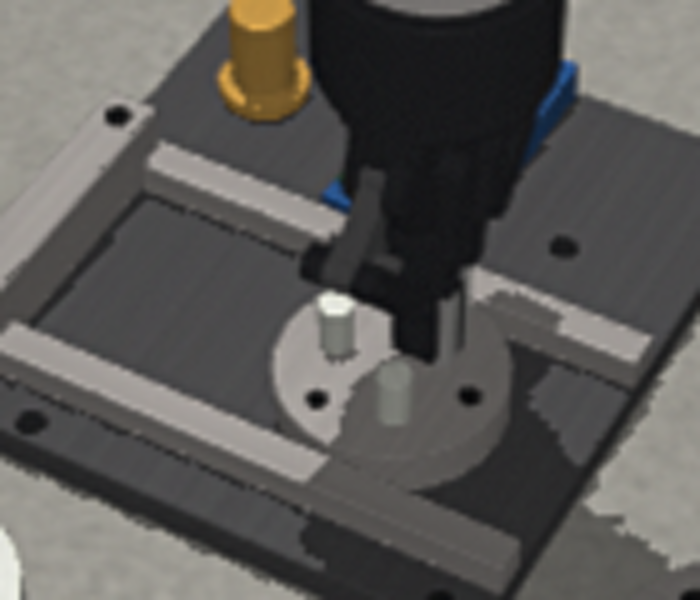

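The crop shows the plate apparently unmoved, with pins at (337,300) and (395,375). The dark fingertip ends at about (415,357), seen over the plate. I'll check that against the reported TCP.

Run:
```python
from h import *
t=[.6099,.0008,.0844]
L=lambda q:(R.from_euler('z',-t[2]).apply(np.array(q)-[t[0],t[1],0])*1000).round(1)
s=sense(); p=np.array(s["ee_pos"])
print("tcp px in crop",(proj("side",p)-[260,180])*5)
for dz in(.02,.04,.06): print(dz,(proj("side",p+[0,0,dz])-[260,180])*5)
for z in(.024,.034,.054,.075,.09): print(z,L(ray("side",260+415/5,180+357/5,z)))
print(s["joint_pos"],s["orientation"],s["effort"])
w=snap("wrist","w3"); cv2.imwrite("pics/w3.png",w); c=calibration("wrist");print(c)
print("camera local",L(c["origin"]))
```

```text
tcp px in crop [427.46342389 396.58235487]
0.02 [428.29206511 357.11415056]
0.04 [429.1467726  316.40440834]
0.06 [430.02879598 274.39361016]
0.024 [-40.5 -14.7  24. ]
0.034 [-44.6  -7.   34. ]
0.054 [-52.7   8.4  54. ]
0.075 [-61.2  24.6  75. ]
0.09 [-67.3  36.2  90. ]
[-1.52738080e-01  4.01126690e-01 -2.99251830e-01  8.69244054e-01
  3.44037285e-05  2.90464750e+00] [9.67493953e-05 9.99113604e-01 4.20911024e-02 5.79101962e-04] [ 8.64421832e-02 -4.89402509e+01  2.37578487e+01  6.91805296e-01
 -3.52505618e-02  7.22136538e-04]
{'camera_matrix': array([[371.64829954,   0.        , 315.45936919],
       [  0.        , 371.64829954, 238.60091632],
       [  0.        ,   0.        ,   1.        ]]), 'origin': array([0.63749361, 0.00298813, 0.190365  ]), 'attitude': array([ 0.11798576,  0.72680233, -0.66796732, -0.10796942])}
camera local [ 2.770e+01 -1.000e-01  1.904e+02]
```

View pics/w3.png

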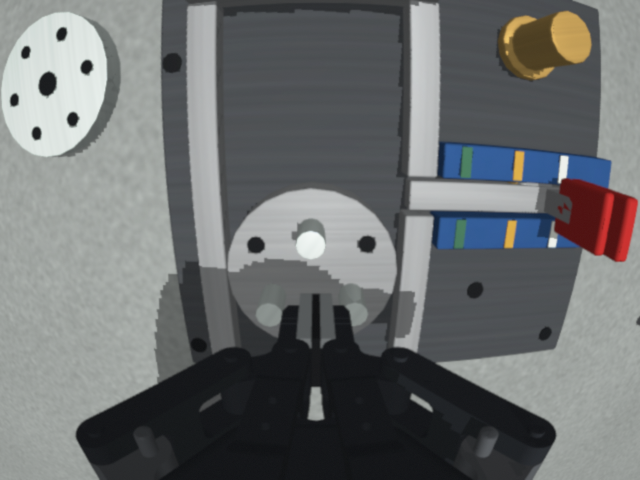

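The wrist view shows the plate with its front pin at (311,245), rear pins at (268,314) and (354,314), and front rim at (311,190). The fingertips end at about (316,295), between the rear pins. I'll turn these into positions.

```bash
cat >> h.py <<'E'
t=[.6099,.0008,.0844]
L=lambda q:(R.from_euler('z',-t[2]).apply(np.array(q)-[t[0],t[1],0])*1000).round(1)
def wray(u,v,z):
    K,o,Rm=cam("wrist"); x=(u-K[0,2])/K[0,0]; y=(v-K[1,2])/K[1,1]; r=np.hypot(x,y)
    d=Rm@np.array([x/r*np.sin(r),y/r*np.sin(r),np.cos(r)]); return o+d*(z-o[2])/d[2]
def wproj(p):
    K,o,Rm=cam("wrist"); q=Rm.T@(np.array(p)-o); th=np.arctan2(np.hypot(*q[:2]),q[2]); return K[:2,2]+K[0,0]*th*q[:2]/np.hypot(*q[:2])
E
python3 - <<'E'
from h import *
for n,u,v,z in(("fpin",311,245,.054),("rp1",268,314,.054),("rp2",354,314,.054),("rim",311,190,.034),("rim left",229,262,.034),("rim right",396,262,.034),("gap top",408,178,.03),("gap bot",405,211,.03),("stop bottom",311,10,.016)):
    print(n,L(wray(u,v,z)))
p=np.array(sense()["ee_pos"]); print("tcp",wproj(p),wproj(p+[0,0,.02]),wproj(p+[0,0,.03]),wproj(p+[0,0,.05]))
E
```

```text
fpin [-20.3   1.5  54. ]
rp1 [-51.3  19.9  54. ]
rp2 [-51.3 -16.5  54. ]
rim [-2.5  1.7 34. ]
rim left [-35.7  39.7  34. ]
rim right [-35.7 -37.4  34. ]
gap top [  2.7 -41.3  30. ]
gap bot [-12.5 -40.8  30. ]
stop bottom [80.5  1.8 16. ]
tcp [317.46004419 287.08575814] [317.70911754 306.5149671 ] [317.85324133 317.84842296] [318.19027475 344.6222493 ]
```

The plate hasn't moved. Both views put the real fingertip about 20 mm above the reported TCP, so it is hovering between the rear pins. I'll back out the way it came and lower behind the plate, feeling for the slab.

Request:
play_rows:
  commands:
    - [[0,0,0],[-0.014,-0.0012,0],1]
    - [[0,0,0],[-0.014,-0.0012,0],1]
    - [[0,0,0],[-0.014,-0.0012,0],1]
    - [[0,0,0],[-0.012,-0.001,0],1]
    - [[0,0,0],[0,0,0],1]
    - [[0,0,0],[0,0,-0.004],1]
    - [[0,0,0],[0,0,-0.003],1]
    - [[0,0,0],[0,0,0],1]

```text
time: 5.22
ee_pos: [0.5022, -0.0094, 0.0165]
orientation: [-0.0, 0.999, 0.042, -0.0]
force: [-0.0, -0.2, 0.3]
width: 0.002
grasp_force: 0.0
```

Run:
```python
from h import *
s=sense(); p=np.array(s["ee_pos"]); print(L(p),s["force"])
b=snap("side","s4"); w=snap("wrist","w4")
print((proj("side",p)-[280,190])*4,(proj("side",p+[0,0,.02])-[280,190])*4, wproj(p))
cv2.imwrite("pics/c4.png",np.hstack([cv2.resize(b[190:310,280:380],(400,480),interpolation=cv2.INTER_CUBIC),cv2.resize(w[200:380,250:390],(373,480))]))
```

```text
[-108.1   -1.1   16.5] [-0.01787034 -0.22506779  0.31528386]
[380.73113039 339.8333821 ] [383.26784145 308.80171448] [317.30596187 287.091193  ]
```

View pics/c4.png

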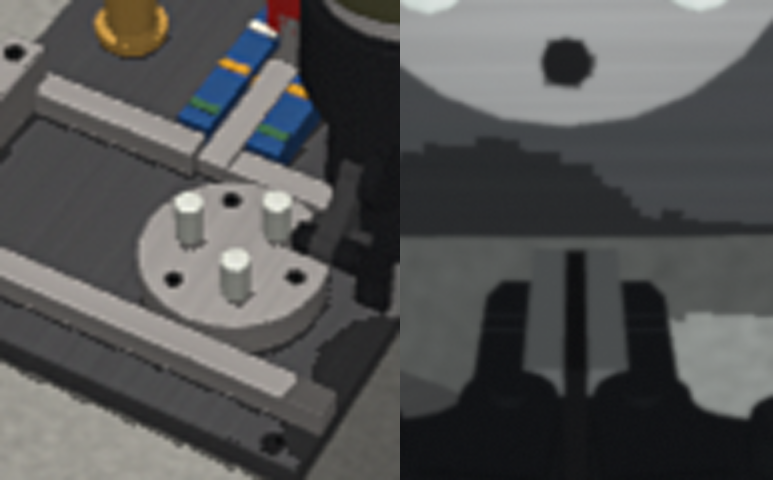

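The side view puts the tip at crop (377,305), which matches the TCP plus 20 mm. I'll lower until the real height is about 23 mm, then push while watching the force.

Request:
play_rows:
  commands:
    - [[0,0,0],[0,0,-0.004],1]
    - [[0,0,0],[0,0,-0.004],1]
    - [[0,0,0],[0,0,-0.004],1]
    - [[0,0,0],[0,0,0],1]
    - [[0,0,0],[0.005,0.0004,0],1]
    - [[0,0,0],[0.005,0.0004,0],1]
    - [[0,0,0],[0.005,0.0004,0],1]
    - [[0,0,0],[0.005,0.0004,0],1]
    - [[0,0,0],[0.005,0.0004,0],1]
    - [[0,0,0],[0.005,0.0004,0],1]

```text
time: 6.58
ee_pos: [0.532, -0.0069, 0.0048]
orientation: [-0.0, 0.999, 0.042, -0.001]
force: [-4.3, -0.4, 1.0]
width: 0.002
grasp_force: 1.6
```

Run:
```python
from h import *
s=sense(); p=np.array(s["ee_pos"]); print(L(p),s["force"])
w=snap("wrist","w5"); a=cv2.imread("pics/w3.png")
g=cv2.cvtColor(w,cv2.COLOR_BGR2GRAY); 
n,l,st,c=cv2.connectedComponentsWithStats((g[150:340,230:400]>200).astype(np.uint8))
for i in range(1,n):
    if st[i,4]>60: u=c[i]+[230,150]; print(st[i,4],u,L(wray(*u,.054)))
```

```text
[-78.3  -1.1   4.8] [-4.28349718 -0.39610414  1.04031087]
474 [309.53797468 156.75105485] [-8.3  1.5 54. ]
774 [257.03359173 243.85658915] [-37.3  19.4  54. ]
789 [364.39670469 242.97338403] [-37.  -16.7  54. ]
```

Contact: −4.3 N, and the plate is moving with the finger (centre at about −28 mm). Home should come at a TCP of about −5 mm.

Request:
play_rows:
  commands:
    - [[0,0,0],[0.005,0.0004,0],1]
    - [[0,0,0],[0.005,0.0004,0],1]
    - [[0,0,0],[0.005,0.0004,0],1]
    - [[0,0,0],[0.005,0.0004,0],1]
    - [[0,0,0],[0.005,0.0004,0],1]
    - [[0,0,0],[0.005,0.0004,0],1]
    - [[0,0,0],[0.005,0.0004,0],1]
    - [[0,0,0],[0.005,0.0004,0],1]
    - [[0,0,0],[0.005,0.0004,0],1]
    - [[0,0,0],[0.005,0.0004,0],1]
    - [[0,0,0],[0.005,0.0004,0],1]
    - [[0,0,0],[0.005,0.0004,0],1]
    - [[0,0,0],[0.003,0.0003,0],1]
    - [[0,0,0],[0.003,0.0003,0],1]
    - [[0,0,0],[0.001,0.0001,0],1]

```text
time: 8.5
ee_pos: [0.5995, -0.0016, 0.005]
orientation: [0.0, 0.999, 0.042, 0.0]
force: [-2.3, -0.8, -1.0]
width: 0.001
grasp_force: 1.2
```

Request:
play_rows:
  commands:
    - [[0,0,0],[0.0015,0.0001,0],1]
    - [[0,0,0],[0.0015,0.0001,0],1]
    - [[0,0,0],[0.001,0.0001,0],1]

```text
time: 8.88
ee_pos: [0.6034, -0.0013, 0.005]
orientation: [0.0, 0.999, 0.042, 0.0]
force: [-2.5, 0.8, -1.0]
width: -0.0
grasp_force: 1.2
```

Request:
play_rows:
  commands:
    - [[0,0,0],[0.001,0.0001,0],1]
    - [[0,0,0],[0.001,0.0001,0],1]
    - [[0,0,0],[0.001,0.0001,0],1]

```text
time: 9.25
ee_pos: [0.6046, -0.0011, 0.0049]
orientation: [0.0, 0.999, 0.042, -0.002]
force: [-7.9, -1.3, 3.0]
width: -0.001
grasp_force: 4.1
```

Request:
play_rows:
  commands:
    - [[0,0,0],[0.001,0.0001,0],1]
    - [[0,0,0],[0.001,0.0001,0],1]

```text
time: 9.5
ee_pos: [0.6047, -0.0011, 0.0047]
orientation: [0.0, 0.999, 0.042, -0.003]
force: [-12.3, -2.3, 7.0]
width: 0.002
grasp_force: 6.4
```

The TCP has stalled while the force climbs to 12 N, so the plate is at the stop. I'll back off, lift and move to the −y side of the lever.

Request:
play_rows:
  commands:
    - [[0,0,0],[-0.01,-0.0008,0],1]
    - [[0,0,0],[-0.02,-0.0017,0],1]
    - [[0,0,0],[0,0,0.04],1]
    - [[0,0,0],[0,0,0.04],1]
    - [[0,0,0],[0,0,0.04],1]
    - [[0,0,0],[0.011,-0.042,0],1]
    - [[0,0,0],[0.011,-0.042,0],1]
    - [[0,0,0],[0.011,-0.042,0],1]
    - [[0,0,0],[0.011,-0.042,0],1]
    - [[0,0,0],[0,0,0],1]

```text
time: 10.75
ee_pos: [0.6241, -0.1749, 0.1254]
orientation: [0.001, 0.999, 0.04, 0.002]
force: [-0.3, 0.2, -0.0]
width: 0.004
grasp_force: 0.0
```

Run:
```python
from h import *
s=sense(); p=np.array(s["ee_pos"]); print(L(p),p,s["force"])
w=snap("wrist","w6"); b=snap("side","s6")
cv2.imwrite("pics/c6.png",np.hstack([cv2.resize(w,(480,360)),cv2.resize(b[150:330,240:400],(320,360))]))
```

```text
[  -0.7 -176.3  125.4] [ 0.62408474 -0.17489008  0.12535007] [-0.29059603  0.22279626 -0.04257707]
```

View pics/c6.png

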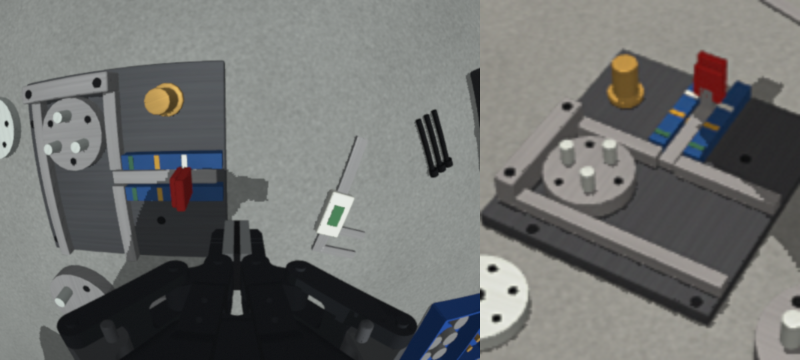

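The plate now sits against the stop and the lever is still at its white mark. I'll lower beside the grip and approach.

Request:
play_rows:
  commands:
    - [[0,0,0],[-0.0043,0.0004,-0.04],1]
    - [[0,0,0],[0,0,-0.035],1]
    - [[0,0,0],[0,0,-0.013],1]
    - [[0,0,0],[0,0,0],1]
    - [[0,0,0],[-0.0004,0.005,0],1]
    - [[0,0,0],[-0.0004,0.005,0],1]
    - [[0,0,0],[-0.0004,0.005,0],1]
    - [[0,0,0],[-0.0003,0.003,0],1]
    - [[0,0,0],[-0.0002,0.002,0],1]

```text
time: 11.98
ee_pos: [0.6163, -0.1507, 0.0372]
orientation: [0.0, 0.999, 0.042, 0.0]
force: [-0.7, 0.5, -0.2]
width: -0.002
grasp_force: 0.0
```

Run:
```python
from h import *
s=sense(); p=np.array(s["ee_pos"]); print(L(p),p,s["force"])
w=snap("wrist","w7"); b=snap("side","s7")
cv2.imwrite("pics/c7.png",np.hstack([cv2.resize(w[60:420,60:540],(440,330)),cv2.resize(b[150:260,290:410],(360,330),interpolation=cv2.INTER_CUBIC)]))
```

```text
[  -6.4 -151.5   37.2] [ 0.61631119 -0.15065771  0.03715325] [-0.68051401  0.50561456 -0.16299639]
```

View pics/c7.png

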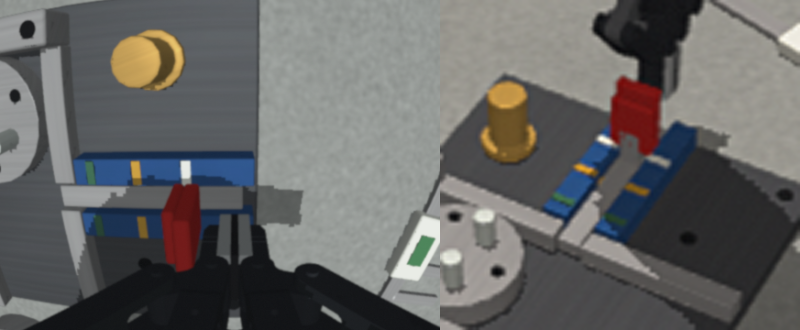

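The wrist view shows the finger just behind the red grip's −y face, a few mm clear and centred on it. I'll push in small steps and watch the force.

Request:
play_rows:
  commands:
    - [[0,0,0],[0.001,0,0.004],1]
    - [[0,0,0],[-0.0002,0.002,0],1]
    - [[0,0,0],[-0.0002,0.002,0],1]

```text
time: 12.45
ee_pos: [0.6169, -0.1469, 0.0411]
orientation: [0.0, 0.999, 0.042, 0.0]
force: [-0.9, -0.2, 0.7]
width: -0.005
grasp_force: 0.0
```

Request:
play_rows:
  commands:
    - [[0,0,0],[-0.0002,0.002,0],1]
    - [[0,0,0],[-0.0002,0.002,0],1]

```text
time: 12.7
ee_pos: [0.6167, -0.145, 0.0411]
orientation: [0.002, 0.999, 0.041, -0.0]
force: [-0.1, -10.3, -1.9]
width: -0.001
grasp_force: 4.7
```

Request:
play_rows:
  commands:
    - [[0,0,0],[-0.0002,0.002,0],1]
    - [[0,0,0],[-0.0002,0.002,0],1]

```text
time: 12.95
ee_pos: [0.6165, -0.1437, 0.0412]
orientation: [0.004, 0.999, 0.041, 0.0]
force: [0.3, -14.7, -3.2]
width: -0.002
grasp_force: 7.6
```

Request:
play_rows:
  commands:
    - [[0,0,0],[-0.0002,0.002,0],1]
    - [[0,0,0],[-0.0002,0.002,0],1]
    - [[0,0,0],[-0.0002,0.002,0],1]
    - [[0,0,0],[-0.0002,0.002,0],1]
    - [[0,0,0],[-0.0002,0.002,0],1]
    - [[0,0,0],[-0.0002,0.002,0],1]

```text
time: 13.7
ee_pos: [0.6152, -0.1288, 0.0411]
orientation: [0.002, 0.999, 0.041, 0.0]
force: [1.1, -5.7, -1.1]
width: 0.003
grasp_force: 3.1
```

Request:
play_rows:
  commands:
    - [[0,0,0],[-0.0002,0.002,0],1]
    - [[0,0,0],[-0.0002,0.002,0],1]
    - [[0,0,0],[-0.0002,0.002,0],1]
    - [[0,0,0],[-0.0002,0.002,0],1]
    - [[0,0,0],[-0.0002,0.002,0],1]
    - [[0,0,0],[-0.0002,0.002,0],1]

```text
time: 14.45
ee_pos: [0.614, -0.1167, 0.0411]
orientation: [0.002, 0.999, 0.042, 0.0]
force: [0.8, -9.7, -2.5]
width: -0.001
grasp_force: 5.1
```

Request:
play_rows:
  commands:
    - [[0,0,0],[-0.0002,0.002,0],1]
    - [[0,0,0],[-0.0002,0.002,0],1]
    - [[0,0,0],[-0.0002,0.002,0],1]
    - [[0,0,0],[-0.0002,0.002,0],1]

```text
time: 14.95
ee_pos: [0.6133, -0.1083, 0.0411]
orientation: [0.001, 0.999, 0.042, 0.0]
force: [1.1, -6.0, -1.8]
width: -0.001
grasp_force: 3.1
```

It's past the first detent, so on to the second stop.

Request:
play_rows:
  commands:
    - [[0,0,0],[-0.0002,0.002,0],1]
    - [[0,0,0],[-0.0002,0.002,0],1]
    - [[0,0,0],[-0.0002,0.002,0],1]
    - [[0,0,0],[-0.0002,0.002,0],1]
    - [[0,0,0],[-0.0002,0.002,0],1]
    - [[0,0,0],[-0.0002,0.002,0],1]
    - [[0,0,0],[-0.0001,0.001,0],1]

```text
time: 15.82
ee_pos: [0.612, -0.0941, 0.041]
orientation: [0.0, 0.999, 0.042, 0.0]
force: [2.0, -3.6, -1.6]
width: -0.005
grasp_force: 1.5
```

Request:
play_rows:
  commands:
    - [[0,0,0],[-0.0002,0.002,0],1]
    - [[0,0,0],[-0.0001,0.001,0],1]
    - [[0,0,0],[-0.0001,0.001,0],1]

```text
time: 16.2
ee_pos: [0.6111, -0.0901, 0.0411]
orientation: [0.001, 0.999, 0.042, -0.0]
force: [0.2, -5.0, -0.1]
width: -0.001
grasp_force: 2.5
```

Request:
play_rows:
  commands:
    - [[0,0,0],[-0.0001,0.001,0],1]
    - [[0,0,0],[-0.0001,0.001,0],1]

```text
time: 16.45
ee_pos: [0.611, -0.09, 0.0412]
orientation: [0.002, 0.999, 0.041, -0.0]
force: [-0.2, -11.2, -1.9]
width: -0.002
grasp_force: 5.1
```

It has stalled at about 56 mm of travel with the force rising, so this is the second stop. I'll back off, lift and go clear.

Request:
play_rows:
  commands:
    - [[0,0,0],[-0.0001,0.001,0],1]
    - [[0,0,0],[0.001,-0.012,0],1]
    - [[0,0,0],[0.0018,-0.02,0],1]
    - [[0,0,0],[0,0,0.05],1]
    - [[0,0,0],[0,0,0.06],1]
    - [[0,0,0],[-0.05,-0.035,0.02],1]
    - [[0,0,0],[-0.05,-0.035,0],1]
    - [[0,0,0],[-0.05,-0.035,0],1]
    - [[0,0,0],[-0.05,-0.035,0],1]
    - [[0,0,0],[-0.05,-0.035,0],1]
    - [[0,0,0],[-0.03,-0.05,0],1]
    - [[0,0,0],[-0.03,-0.05,0],1]
    - [[0,0,0],[0,0,0],1]
    - [[0,0,0],[0,0,0],1]

```text
time: 18.2
ee_pos: [0.3046, -0.3927, 0.1703]
orientation: [-0.001, 0.999, 0.041, 0.0]
force: [0.7, 0.2, -0.6]
width: 0.001
grasp_force: 0.0
```

Run:
```python
from h import *
s=sense(); print(s["time"],s["ee_pos"],s["force"])
a=cv2.imread("pics/top0.png"); b=snap("top","t9")
def blobs(m,mn=12):
    n,_,st,c=cv2.connectedComponentsWithStats(m.astype(np.uint8)); return [(st[i,4],c[i]) for i in range(1,n) if st[i,4]>=mn]
for n,im in(("0",a),("9",b)):
    f=im.astype(int); R_=(f[...,2]>120)&(f[...,1]<60)&(f[...,0]<60)
    R_[:, :280]=0; R_[:,450:]=0
    print(n,"red",[(k,L(ray("top",*c,.078))) for k,c in blobs(R_)])
    m=np.zeros(f.shape[:2],bool); m[170:290,305:365]=(f[170:290,305:365].min(2)>185)
    print("pins",[(k,L(ray("top",*c,.054))) for k,c in blobs(m,6)])
    d=lambda x0,x1,y0,y1:0
for nm,(x0,x1,y0,y1) in dict(bush=(380,408,165,195),cover=(220,276,176,232),cal=(492,542,190,288)).items():
    r=cv2.matchTemplate(b[y0-8:y1+8,x0-8:x1+8],a[y0:y1,x0:x1],cv2.TM_CCOEFF_NORMED); _,v,_,l=cv2.minMaxLoc(r); print(nm,v,l[0]-8,l[1]-8)
```

```text
18.2 [ 0.30460022 -0.39272856  0.17026896] [ 0.72615193  0.21211024 -0.5915182 ]
0 red [(np.int32(38), array([  -6.4, -120.7,   78. ])), (np.int32(59), array([  -4.8, -129. ,   78. ]))]
pins []
9 red [(np.int32(60), array([ -5. , -73.2,  78. ])), (np.int32(36), array([ -6.8, -65.4,  78. ]))]
pins []
bush 0.998300313949585 0 0
cover 0.9995785355567932 0 0
cal 0.9982748031616211 0 0
```

Run:
```python
from h import *
a=cv2.imread("pics/top0.png"); b=cv2.imread("pics/t9.png")
T=a[228:272,316:360]; r=cv2.matchTemplate(b[165:290,295:375],T,cv2.TM_CCOEFF_NORMED); _,v,_,l=cv2.minMaxLoc(r)
# subpixel
y,x=l[1],l[0]; g=lambda m,c,p:(m-p)/(2*(m-2*c+p))
u=np.array([338.,250.]); d=np.array([x+295-316+g(r[y,x-1],r[y,x],r[y,x+1]), y+165-228+(g(r[y-1,x],r[y,x],r[y+1,x]) if 0<y<r.shape[0]-1 else 0)])
print(v,d,L(ray("top",*u,.034)),L(ray("top",*(u+d),.034)))
```

```text
0.9216461181640625 [ -4.690729 -48.941586] [-42.1   0.1  34. ] [43.8 -0.2 34. ]
```

```bash
python3 -c "
from plant import *
print(close_job())"
```

```text
the job is handed in; nothing more can be done
None
```

I've handed the job in at about 18 s: the plate stalled against the end stop (measured x 43.8 mm, good to about 2 mm), the lever moved 55.5 mm to its second stop, and the bushing, cover plate and caliper show no movement; the hand-in gave no verdict.

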